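# Lean the long lathe blank in the bench rest

## Robot

A 7-joint arm with a two-finger parallel gripper is mounted at the origin on the work surface. World frame = base frame: x ahead of the robot, y to its left, z up, the work surface at z = 0. Lengths are in m, angles in rad, forces in N, time in s.
With the tool pointing down it reaches from about 0.4 to 0.85 m from the base axis. Payload 10.4 kg.
Tool frame: the origin (TCP) lies at the very end of the fingers, on their centre line; the grasp point (between the pads) lies r.grip_depth behind it (r.grip_depth is the distance from the TCP to the grasp point, in m); y points along the fingers, z is the direction in which the jaws open and shut, and the axes are right-handed (so a half turn about y gives the same grasp; the last joint's range is limited). The gripper opens to 87 mm and grips with 3 to 60 N. Pads are 19 mm wide; open, the fingers measure 117 mm over their backs; the gripper's body (75 mm by 190 mm) begins 51 mm behind the grasp point.
Start: joints at [-0.023, 0.332, -0.065, 1.46, 0.022, 1.35, -0.088], TCP at [0.625, 0, 0.195] pointing down, gripper open.
Joint ranges: [-2.6, 2.6], [-0.5, 2.12], [-1.47, 1.34], [0.16, 2.42], [-1.27, 4.41], [0.06, 2.06], [-2.6, 2.6]. Speed limits (rad/s): [2.22, 2.22, 2.79, 2.79, 3.14, 3.14, 3.14].

## Interface

Orientations are given as a unit quaternion [x, y, z, w].
In Python, from bench import r gives the robot as it stands.
- The arm moves only by the shell command python3 -m jog 'ROWS' [OPENING] [FORCE]. ROWS is JSON, a list of rows, each a list of 6 numbers: the shift along the tool's x, y, z in m, then the turn, a rotation vector about the tool's x, y, z in degrees. A call has 1 to 12 rows; each row shifts and turns the pose as measured when the row begins, along the tool's axes as they then stand; what a row does not reach is not made up. A row lasts 1/12 s, in which the tool goes at most 41.7 mm and 7.16 degrees, less where a joint would pass 70% of its speed; a pose out of reach is approached as far as the arm can. A call with a gripper value outside its range is refused whole. OPENING is the opening, from -1 (shut) to 1 (fully open), so that 0 is half open, set as the call begins (- or left out, the last holds). The fingers move at their own pace and stop on an object; FORCE is the grip in N (left out, the last holds). Time passes only in rows, so rows that do not move let the fingers close. It gives the time, the measured TCP pose, the force and the opening at its end, in the units of the state.
- r.read_state(): the state, without advancing time (a new reading comes with each control period).
- r.camera(name): name is "scene" or "side" or "wrist"; returns a dict with "image" (420x560x3 uint8, red, green, blue), "range_z" (420x560 float32, m along the optical axis (not along the pixel's ray), 0 where there is no reading), "K" (3x3 intrinsics, pixels), "R" (3x3) and "t" (3): a world point X has camera coordinates R X + t. Camera axes: x right, y down, z forward; pixel columns grow to the right and rows downward; lengths in m; the calibration is good to about 2 mm. A picture is of the moment at which its call begins.
- r.close_job(): hands the job in, once; it reports no verdict.
The state is a dict: "time": time; "joint_positions": joint angles; "joint_vel": joint speeds; "joint_torque": joint torques, N m; "ee_pos": TCP position; "eef_rot": TCP orientation; "ft_force": force on the tool from outside, world axes, zero at the start; "torque": the same for the moment, N m; "width": finger opening in m.
Only numpy, scipy, OpenCV 4.12 (cv2) and the standard library are available. Lean on these libraries where they do the work, as an engineer would, in place of code of your own. Each camera call takes 0.05 s, during which the arm holds its last target. There are 200 camera calls.

## Task

Get the next lathe blank ready: take the long square bar from the rubber mat and lean it in the grey rest, its foot on the base plate close against the low stop strip and its upper part leaning on the top edge of the back wall. It should stand near the middle of the rest and square to the wall; let go of it there, and leave the short bar and the flat bar lying where they are.

Things in the scene. Friction and masses are not known exactly. Their poses are not given: they have to be found in the camera images.
- long_bar: The bar to lean: plain aluminium square bar, 260 mm long, 25 x 25 mm in section, about 0.44 kg; both ends alike, either may be the foot. Lies flat on a 2 mm black rubber mat, its top 27 mm above the bench. Origin at the centre of the bar; x along its length, y and z square to its sides.
- rest: Fixed grey steel rest, in mm: plate 250 (x) x 180 (y) x 8; across its full width a bright stop strip (inner face x = -93, top z = 36) and a back wall (inner face x = +84, top z = 143), each 12 thick. Origin: centre of plate's underside, on the bench; x from stop to wall (roughly away from robot), z up. The bar with its foot at the stop leans at 40 degrees from level, its centre at x = 15, z = 101.
- short_bar: Bystander: aluminium square bar, 130 mm long, 25 x 25 mm in section, on the same mat. Origin at its centre, x along its length.
- flat_bar: Bystander: aluminium flat bar, 260 mm long, 50 mm wide, 10 mm thick, on the same mat. Origin at its centre, x along its length, z through its thickness. The three bars lie side by side about 100 mm apart, in any order, pointing roughly away from the robot.

How it is judged:
At the end, for the whole second after the job is handed in: The long bar is still, leaning over the wall's top edge at 33 to 50 degrees from level, foot on the plate within about 15 mm of the stop (bar centre at x 0 to 28, z 88 to 114 mm in the rest's frame), within 40 mm of the rest's middle, square to the wall within about 15 degrees (angle between the x axis of long_bar and the z axis of rest, either way round between 0.7 and 1 rad and angle between the x axis of long_bar and the y axis of rest, either way round above 1.36 rad and x of long_bar in the frame of rest between 0 and 0.028 m and y of long_bar in the frame of rest between -0.04 and 0.04 m and z of long_bar in the frame of rest between 0.088 and 0.114 m and linear speed of long_bar below 0.02 m/s and angular speed of long_bar below 0.1 rad/s); the robot touches nothing.
It fails at once if the short bar is moved by more than 25 mm (distance of short_bar from where it was at the start of the episode above 0.025 m).
It fails at once if the flat bar is moved by more than 25 mm (distance of flat_bar from where it was at the start of the episode above 0.025 m).
It also fails if it takes over 40 s, if anything falls off the work surface, if the arm or the gripper's body presses on something with over 40 N, if the wrist force passes 120 N, or if a joint passes its speed limit or range.

## Working session

There is one attempt and no reset: what is moved stays moved. The work goes in short steps, Python scripts to look and compute and a shell command to move; the robot and the scene stay as the last step left them, time stands still between calls to the robot, and variables do not carry over. Pictures are saved under pics/ and viewed, about 8 in all and at most 12, crops included, and the job is handed in when it is done.

```bash
mkdir -p pics; ls; cat > h.py <<'E'
import numpy as np, cv2
from bench import r
def cloud(c):
    z=c["range_z"]; h,w=z.shape; u,v=np.meshgrid(np.arange(w),np.arange(h))
    p=np.stack([(u-c["K"][0,2])/c["K"][0,0]*z,(v-c["K"][1,2])/c["K"][1,1]*z,z],-1)
    return (p-c["t"])@c["R"]
def save(c,n): cv2.imwrite(f"pics/{n}.png",c["image"][:,:,::-1])
E
python3 - <<'E'
from h import *
c=r.camera("scene");save(c,"scene0");np.savez("scene0.npz",**c)
d=r.camera("side");save(d,"side0");np.savez("side0.npz",**d)
s=r.read_state();print(s["ee_pos"],s["eef_rot"],s["width"],s["time"],r.grip_depth)
for k in(c,d):print(-k["R"].T@k["t"],k["R"][2])
E
```

```text
pics
[ 6.24618567e-01 -8.46621596e-06  1.94536992e-01] [ 0.50034464 -0.50030415  0.4996896  -0.49966118] 0.08679237749134276 0.1 0.0187
[ 1.11796541 -0.19340913  0.88545511] [-0.52780172  0.19468175 -0.82675532]
[0.10459384 0.46126361 0.71656933] [ 0.49353804 -0.5014395  -0.71061848]
```

```bash
python3 - <<'E'
import cv2,numpy as np
a=cv2.imread("pics/scene0.png");b=cv2.imread("pics/side0.png")
cv2.imwrite("pics/both0.png",cv2.resize(np.vstack([a,b]),None,fx=.71,fy=.71))
E
```

```text
(no output)
```

View pics/scene0.png

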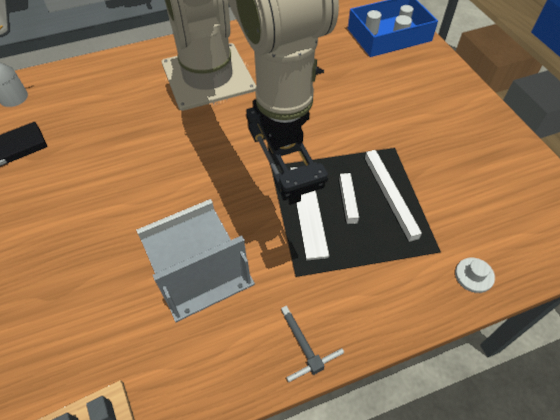

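The scene view shows the long bar at (393,195), the short bar at (348,198), the flat bar at (312,215) partly under the gripper, and the rest at (195,260), with its wall toward the camera. Next I measure them.

```bash
cat > m.py <<'E'
from h import *
for n in("scene0","side0"):
    c=dict(np.load(n+".npz"));P=cloud(c);hsv=cv2.cvtColor(c["image"],cv2.COLOR_RGB2HSV)
    z=P[...,2]; ok=(c["range_z"]>0)
    print(n,"bench z",np.median(z[ok&(abs(z)<.02)]))
    m=(ok&(hsv[...,1]<70)&(hsv[...,2]>120)&(z>.005)&(z<.04)&(P[...,0]>.35)&(P[...,0]<.9)&(P[...,1]>-.2)&(P[...,1]<.4)).astype(np.uint8)
    k,l,st,ce=cv2.connectedComponentsWithStats(m)
    for i in range(1,k):
        if st[i,4]<150: continue
        q=P[l==i]; zt=np.percentile(q[:,2],80); q=q[q[:,2]>zt-.005]
        R=cv2.minAreaRect((q[:,:2]*1000).astype(np.float32)); b=cv2.boxPoints(R)
        print(" bar",ce[i].round(),"ztop",zt.round(4),[np.round(x,1) for x in R],b.round(0).tolist())
    # rest: grey region, upper wall edge / strip
    g=ok&(hsv[...,1]<70)&(P[...,1]<-.1)&(P[...,1]>-.6)&(P[...,0]>.3)&(P[...,0]<.95)
    for nm,a,b in(("walltop",.138,.15),("striptop",.033,.039),("plate",.004,.012)):
        q=P[g&(z>a)&(z<b)]
        if len(q)<20: print(nm,len(q));continue
        R=cv2.minAreaRect((q[:,:2]*1000).astype(np.float32));print(" ",nm,len(q),np.median(q[:,2]).round(4),[np.round(x,1) for x in R],cv2.boxPoints(R).round(0).tolist())
E
python3 m.py
```

```text
scene0 bench z -0.0003464864284736061
 bar [394. 195.] ztop 0.0279 [array([595.9, 285. ]), array([ 27.2, 261.4]), np.float64(85.3)] [[465.0, 282.0], [725.0, 261.0], [727.0, 288.0], [467.0, 309.0]]
 bar [349. 198.] ztop 0.0276 [array([571.9, 183.9]), array([ 25.7, 131.8]), np.float64(72.5)] [[505.0, 191.0], [631.0, 152.0], [639.0, 176.0], [513.0, 216.0]]
 bar [312. 226.] ztop 0.0128 [array([604.2,  74.3]), array([ 51.5, 181.2]), np.float64(75.7)] [[510.0, 72.0], [686.0, 27.0], [698.0, 77.0], [523.0, 122.0]]
 bar [203. 227.] ztop 0.0114 [array([ 528. , -161.4]), array([110. ,  87.7]), np.float64(6.7)] [[468.0, -124.0], [479.0, -211.0], [588.0, -199.0], [578.0, -111.0]]
 bar [475. 275.] ztop 0.018 [array([852.9, 346.1]), array([73.7, 71.1]), np.float64(23.1)] [[805.0, 364.0], [833.0, 299.0], [901.0, 328.0], [873.0, 393.0]]
 bar [227. 289.] ztop 0.0087 [array([ 689.6, -149.8]), array([ 30.6, 102.3]), np.float64(5.8)] [[669.0, -100.0], [679.0, -202.0], [710.0, -199.0], [700.0, -97.0]]
  walltop 629 0.142 [array([ 674.3, -190.2]), array([ 14.5, 179. ]), np.float64(7.0)] [[656.0, -102.0], [
[... 1119 characters left out ...]
at64(72.1)] [[503.0, 193.0], [628.0, 153.0], [636.0, 178.0], [511.0, 218.0]]
 bar [166. 306.] ztop 0.0271 [array([594.2, 286.6]), array([ 25.6, 261.2]), np.float64(85.4)] [[463.0, 284.0], [723.0, 263.0], [725.0, 289.0], [465.0, 310.0]]
  walltop 312 0.1421 [array([ 672.5, -189.4]), array([ 15.2, 179.6]), np.float64(7.2)] [[654.0, -101.0], [676.0, -280.0], [691.0, -278.0], [669.0, -99.0]]
  striptop 492 0.0357 [array([ 672.7, -357. ]), array([269.3, 603.2]), np.float64(27.6)] [[413.0, -152.0], [693.0, -687.0], [932.0, -562.0], [652.0, -27.0]]
  plate 4324 0.0076 [array([ 656.1, -194.8]), array([303.8, 436.2]), np.float64(75.6)] [[407.0, -288.0], [830.0, -396.0], [905.0, -102.0], [483.0, 7.0]]
```

View pics/side0.png

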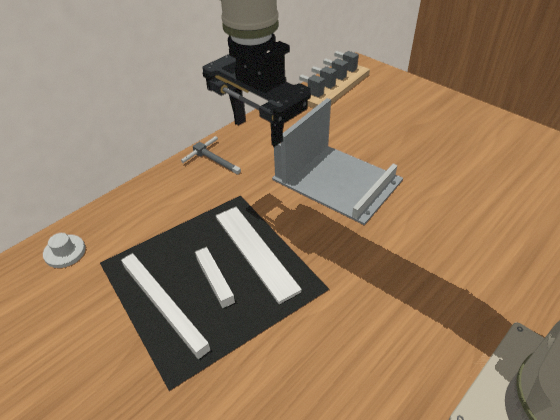

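Both views agree:
- **Long bar:** centre (595, 286), yaw -4.6°, top at 27 mm.
- **Rest:** origin about (585, -201), yaw +7°.

I turn the gripper first, then move over the bar.

```bash
cat > go.py <<'E'
# usage: go.py x y z(mm, TCP) yaw tilt(deg): prints remaining move in tool axes (mm, deg)
import sys; from h import *
from scipy.spatial.transform import Rotation as R
x,y,z,yaw,tilt=map(float,sys.argv[1:])
s=r.read_state(); Rc=R.from_quat(s["eef_rot"])
Rt=R.from_euler("z",yaw,degrees=True)*R.from_euler("y",-tilt,degrees=True)*R.from_matrix(np.array([[1,0,0],[0,0,1],[0,-1,0]]))
d=np.array([x,y,z])/1000-s["ee_pos"]
print("t",round(s["time"],2),"pos",(s["ee_pos"]*1000).round(1),"w",round(s["width"]*1000,1),"F",s["ft_force"].round(1),"q",s["joint_positions"].round(2))
print("shift mm in tool axes now",(Rc.inv().apply(d)*1000).round(1),"in target axes",(Rt.inv().apply(d)*1000).round(1),"turn deg",np.degrees((Rc.inv()*Rt).as_rotvec()).round(1))
E
python3 -m jog '[[0,0,0,0,-7.1,0],[0,0,0,0,-7.1,0],[0,0,0,0,-7.1,0],[0,0,0,0,-7.1,0],[0,0,0,0,-7.1,0],[0,0,0,0,-7.1,0],[0,0,0,0,-7.1,0],[0,0,0,0,-7.1,0],[0,0,0,0,-7.1,0],[0,0,0,0,-7.1,0],[0,0,0,0,-7.1,0],[0,0,0,0,-7.1,0]]' 1
python3 go.py 595 286 90 -4.6 0
```

```text
time: 1.1
ee_pos: [0.6212, -0.0, 0.1883]
eef_rot: [0.707, -0.029, 0.02, -0.706]
ft_force: [0.6, -0.4, -0.2]
width: 0.087
t 1.1 pos [621.2  -0.  188.3] w 87.0 F [ 0.6 -0.4 -0.2] q [ 0.13  0.35 -0.27  1.46  0.09  1.36  1.36]
shift mm in tool axes now [-44.6  98.5 283.7] in target axes [-49.   98.3 283. ] turn deg [ 0.1  0.6 -0.7]
```

```bash
python3 -m jog '[[-0.0045,0.004,0.0285,0,0,0],[-0.0045,0.004,0.0285,0,0,0],[-0.0045,0.004,0.0285,0,0,0],[-0.0045,0.004,0.0285,0,0,0],[-0.0045,0.004,0.0285,0,0,0],[-0.0045,0.004,0.0285,0,0,0],[-0.0045,0.004,0.0285,0,0,0],[-0.0045,0.004,0.0285,0,0,0],[-0.0045,0.004,0.0285,0,0,0],[-0.0045,0.004,0.0285,0,0,0],[0,0,0,0,0,0]]'
python3 go.py 595 286 60 -4.6 0
python3 - <<'E'
from h import *
c=r.camera("wrist");save(c,"w1")
s=r.read_state();P=cloud(c);z=P[...,2]
hsv=cv2.cvtColor(c["image"],cv2.COLOR_RGB2HSV)
m=((c["range_z"]>0)&(hsv[...,1]<70)&(hsv[...,2]>120)&(z>.02)&(z<.035)).astype(np.uint8)
k,l,st,ce=cv2.connectedComponentsWithStats(m)
for i in range(1,k):
    if st[i,4]>300:
        R=cv2.minAreaRect((P[l==i][:,:2]*1000).astype(np.float32));print(ce[i],st[i,4],[np.round(x,1) for x in R],cv2.boxPoints(R).round().tolist())
E
```

```text
time: 2.02
ee_pos: [0.5896, 0.2941, 0.1404]
eef_rot: [0.708, -0.03, 0.016, -0.705]
ft_force: [-1.1, 0.6, -0.2]
width: 0.0867
t 2.02 pos [589.6 294.1 140.4] w 86.7 F [-1.1  0.6 -0.2] q [-0.26  0.48 -0.38  1.39  0.17  1.32  0.86]
shift mm in tool axes now [ 7.5 80.3 -7.3] in target axes [ 6.  80.4 -7.6] turn deg [ 0.3  0.8 -1.2]
[270.81892061 157.31152323] 4799 [array([554. , 289.2]), array([ 24.9, 179.7]), np.float64(85.4)] [[463.0, 284.0], [643.0, 270.0], [645.0, 294.0], [465.0, 309.0]]
[165.88514732 185.19542995] 3326 [array([569.8, 184.7]), array([ 25.5, 129.5]), np.float64(72.7)] [[504.0, 192.0], [628.0, 153.0], [635.0, 178.0], [512.0, 216.0]]
[269.05929487 296.90705128] 624 [array([692.2, 278. ]), array([24.2, 31.7]), np.float64(85.5)] [[675.0, 267.0], [707.0, 265.0], [709.0, 289.0], [677.0, 291.0]]
```

View pics/w1.png

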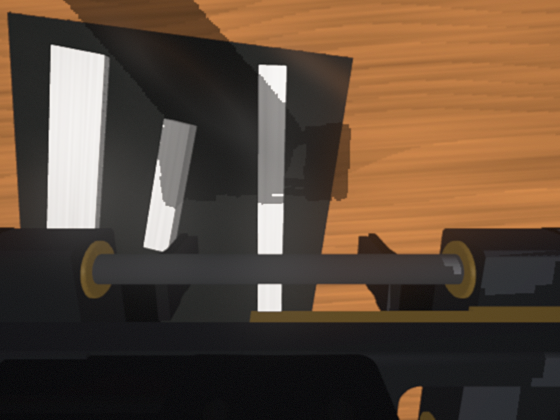

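The wrist view shows the long bar at column 270, between the fingers at columns 180 and 375. The wrist measurement of the bar agrees with the other two views, so I descend.

```bash
python3 -m jog '[[0.0015,0.016,-0.0015,0,0.2,-0.3],[0.0015,0.016,-0.0015,0,0.2,-0.3],[0.0015,0.016,-0.0015,0,0.2,-0.3],[0.0015,0.016,-0.0015,0,0.2,-0.3],[0.0015,0.01,-0.0015,0,0,0],[0,0,0,0,0,0]]'
python3 go.py 594.5 286.3 8 -4.6 0
```

```text
time: 2.57
ee_pos: [0.5989, 0.277, 0.0634]
eef_rot: [0.71, -0.029, 0.031, -0.703]
ft_force: [-0.2, 0.3, -0.1]
width: 0.0869
t 2.57 pos [598.9 277.   63.4] w 86.9 F [-0.2  0.3 -0.1] q [-0.25  0.53 -0.36  1.49  0.21  1.16  0.84]
shift mm in tool axes now [-5.3 55.2  9.5] in target axes [-5.1 55.4  8.9] turn deg [ 0.6 -0.3  0.2]
```

```bash
python3 -m jog '[[-0.0015,0.008,0.003,0,0,0],[-0.001,0.008,0.002,0.3,-0.3,0],[-0.001,0.008,0.002,0,0,0],[0,0.008,0,0,0,0],[0,0,0,0,0,0]]'
python3 go.py 594.5 286.3 8 -4.6 0
```

```text
time: 2.98
ee_pos: [0.5974, 0.2835, 0.0302]
eef_rot: [0.708, -0.027, 0.03, -0.705]
ft_force: [0.1, -0.1, -0.8]
width: 0.0868
t 2.98 pos [597.4 283.5  30.2] w 86.8 F [ 0.1 -0.1 -0.8] q [-0.25  0.56 -0.35  1.52  0.22  1.1   0.83]
shift mm in tool axes now [-3.2 22.2  2.6] in target axes [-3.1 22.2  2.6] turn deg [ 0.2 -0.1  0.3]
```

```bash
python3 -m jog '[[-0.001,0.006,0.001,0,0,0],[-0.001,0.006,0.001,0,0,0],[-0.001,0.005,0,0,0,0],[0,0.003,0,0,0,0],[0,0,0,0,0,0],[0,0,0,0,0,0]]'
python3 go.py 594.5 286.3 8 -4.6 0
```

```text
time: 3.48
ee_pos: [0.5943, 0.2867, 0.0084]
eef_rot: [0.708, -0.027, 0.03, -0.705]
ft_force: [0.5, 0.4, -0.2]
width: 0.0869
t 3.48 pos [594.3 286.7   8.4] w 86.9 F [ 0.5  0.4 -0.2] q [-0.26  0.59 -0.35  1.54  0.23  1.06  0.82]
shift mm in tool axes now [ 0.2  0.4 -0.4] in target axes [ 0.2  0.4 -0.4] turn deg [0.2 0.  0.3]
```

```bash
python3 -m jog '[[0,0,0,0,0,0],[0,0,0,0,0,0],[0,0,0,0,0,0],[0,0,0,0,0,0],[0,0,0,0,0,0],[0,0,0,0,0,0],[0,0,0,0,0,0],[0,0,0,0,0,0]]' -1 45
python3 -m jog '[[0,0,0,0,0,0],[0,0,0,0,0,0],[0,-0.01,0,0,0,0],[0,-0.02,0,0,0,0],[0,-0.03,0,0,0,0],[0,-0.03,0,0,0,0],[0,-0.03,0,0,0,0],[0,-0.03,0,0,0,0],[0,-0.03,0,0,0,0],[0,-0.03,0,0,0,0],[0,-0.03,0,0,0,0],[0,0,0,0,0,0]]'
python3 go.py 603 -198 270 7 40
```

```text
time: 4.15
ee_pos: [0.5953, 0.2869, 0.0099]
eef_rot: [0.708, -0.026, 0.031, -0.705]
ft_force: [0.9, 0.3, -0.4]
width: 0.0414
time: 5.15
ee_pos: [0.591, 0.2871, 0.2663]
eef_rot: [0.708, -0.026, 0.03, -0.705]
ft_force: [0.5, 0.9, 0.9]
width: 0.0002
t 5.15 pos [591.  287.1 266.3] w 0.2 F [0.5 0.9 0.9] q [-0.26  0.41 -0.38  1.24  0.15  1.52  0.87]
shift mm in tool axes now [  50.4   -2.1 -482.6] in target axes [ -33.7  -33.2 -482.9] turn deg [  4.2 -11.  -39.6]
```

I lifted before the slow fingers had closed: the opening was 41 mm, then went to zero with nothing held. I reopen and check the bar.

```bash
python3 -m jog '[[0,0,0,0,0,0],[0,0,0,0,0,0],[0,0.02,0,0,0,0],[0,0.025,0,0,0,0],[0,0.025,0,0,0,0],[0,0.025,0,0,0,0],[0,0.02,0,0,0,0],[0,0,0,0,0,0]]' 1
python3 - <<'E'
from h import *
for n in("scene","side","wrist"):
    c=r.camera(n);save(c,n+"2");P=cloud(c);z=P[...,2]
    hsv=cv2.cvtColor(c["image"],cv2.COLOR_RGB2HSV)
    m=((c["range_z"]>0)&(hsv[...,1]<70)&(hsv[...,2]>60)&(z>.02)&(z<.05)&(P[...,1]>.1)&(P[...,0]<.8)).astype(np.uint8)
    k,l,st,ce=cv2.connectedComponentsWithStats(m)
    for i in range(1,k):
      if st[i,4]>200:
        q=P[l==i];R=cv2.minAreaRect((q[:,:2]*1000).astype(np.float32));print(n,ce[i].round(),st[i,4],np.percentile(q[:,2],80).round(4),[np.round(x,1) for x in R],cv2.boxPoints(R).round().tolist())
E
python3 go.py 594.5 286.3 8 -4.6 0
```

```text
time: 5.82
ee_pos: [0.5903, 0.2866, 0.1473]
eef_rot: [0.707, -0.026, 0.03, -0.706]
ft_force: [-0.2, -0.2, 0.7]
width: 0.0458
scene [393. 194.] 1035 0.0277 [array([596.4, 284.8]), array([ 28.2, 262.2]), np.float64(85.3)] [[465.0, 281.0], [726.0, 260.0], [728.0, 288.0], [467.0, 310.0]]
scene [349. 196.] 508 0.0276 [array([571.9, 183.8]), array([ 25.9, 132.6]), np.float64(72.7)] [[505.0, 191.0], [631.0, 152.0], [639.0, 176.0], [512.0, 216.0]]
side [214. 275.] 780 0.0272 [array([569.5, 185.7]), array([ 25.4, 132.3]), np.float64(72.4)] [[503.0, 194.0], [629.0, 154.0], [636.0, 178.0], [510.0, 218.0]]
side [166. 305.] 1777 0.0272 [array([593.5, 286.4]), array([ 26.1, 260.3]), np.float64(85.3)] [[463.0, 284.0], [722.0, 263.0], [724.0, 289.0], [465.0, 310.0]]
wrist [276. 154.] 4923 0.0284 [array([559.7, 288.5]), array([ 25. , 191.2]), np.float64(85.3)] [[463.0, 284.0], [654.0, 268.0], [656.0, 293.0], [465.0, 309.0]]
wrist [176. 174.] 3176 0.0283 [array([569.9, 184.7]), array([ 25.7, 130.1]), np.float64(72.5)] [[504.0, 192.0], [628.0, 153.0], [636.0, 177.0], [512.0, 217.0]]
wrist [275. 297.] 589 0.0282 [array([706.6, 276.3]), array([23.5, 33.8]), np.float64(85.7)] [[689.0, 266.0], [723.0, 263.0], [724.0, 287.0], [691.0, 289.0]]
t 5.97 pos [592.8 288.2 153.4] w 58.1 F [-0.1 -0.8 -0. ] q [-0.25  0.45 -0.38  1.42  0.17  1.3   0.86]
shift mm in tool axes now [  0.  145.4  -2.2] in target axes [  1.9 145.4  -1.8] turn deg [-0.1  0.1  0.7]
```

The bar is undisturbed. I descend again with the gripper opening, and this time wait for the fingers to close.

```bash
python3 -m jog '[[0,0.01,0,0,0,0.3],[0,0.018,0,0,0,0.3],[0,0.018,0,0,0,0],[0,0.018,0,0,0,0],[0,0.018,0,0,0,0],[0,0.01,0,0,0,0],[0,0,0,0,0,0]]' 1
python3 go.py 594.5 286.3 8 -4.6 0
```

```text
time: 6.55
ee_pos: [0.5996, 0.2921, 0.067]
eef_rot: [-0.703, 0.022, -0.033, 0.71]
ft_force: [-0.4, 0.3, -0.7]
width: 0.0866
t 6.55 pos [599.6 292.1  67. ] w 86.6 F [-0.4  0.3 -0.7] q [-0.25  0.53 -0.37  1.49  0.2   1.14  0.84]
shift mm in tool axes now [-5.5 58.9 -6.9] in target axes [-4.6 59.  -6.2] turn deg [-0.7  0.1  0.9]
```

```bash
python3 -m jog '[[-0.001,0.008,-0.002,-0.3,0,0.3],[-0.001,0.008,-0.002,-0.3,0,0.3],[-0.001,0.008,-0.002,0,0,0],[-0.001,0.008,-0.001,0,0,0],[0,0.006,0,0,0,0],[0,0.005,0,0,0,0],[0,0,0,0,0,0]]'
python3 go.py 594.5 286.3 8 -4.6 0
```

```text
time: 7.13
ee_pos: [0.5972, 0.286, 0.0237]
eef_rot: [-0.706, 0.025, -0.031, 0.707]
ft_force: [-0.4, -0.1, -0.5]
width: 0.0872
t 7.13 pos [597.2 286.   23.7] w 87.2 F [-0.4 -0.1 -0.5] q [-0.25  0.57 -0.36  1.53  0.22  1.08  0.83]
shift mm in tool axes now [-2.8 15.7  0.1] in target axes [-2.7 15.7  0.1] turn deg [-0.2  0.   0.5]
```

```bash
python3 -m jog '[[-0.001,0.006,0,0,0,0.2],[-0.001,0.005,0,0,0,0.2],[0,0.003,0,0,0,0],[0,0.001,0,0,0,0],[0,0,0,0,0,0]]'
python3 -m jog '[[0,0,0,0,0,0],[0,0,0,0,0,0],[0,0,0,0,0,0],[0,0,0,0,0,0],[0,0,0,0,0,0],[0,0,0,0,0,0],[0,0,0,0,0,0],[0,0,0,0,0,0],[0,0,0,0,0,0],[0,0,0,0,0,0],[0,0,0,0,0,0],[0,0,0,0,0,0]]' -1 50
python3 -m jog '[[0,0,0,0,0,0],[0,0,0,0,0,0],[0,0,0,0,0,0],[0,0,0,0,0,0]]'
python3 go.py 594.5 286.3 8 -4.6 0
```

```text
time: 7.55
ee_pos: [0.5953, 0.2865, 0.0074]
eef_rot: [-0.705, 0.028, -0.028, 0.708]
ft_force: [0.3, 0.4, 0.4]
width: 0.0871
time: 8.55
ee_pos: [0.5961, 0.2869, 0.0087]
eef_rot: [-0.705, 0.027, -0.029, 0.708]
ft_force: [-0.0, 0.4, 0.3]
width: 0.0154
time: 8.88
ee_pos: [0.596, 0.2869, 0.0086]
eef_rot: [-0.705, 0.027, -0.029, 0.708]
ft_force: [-0.1, 0.7, -0.3]
width: 0.0007
t 8.88 pos [596.  286.9   8.6] w 0.7 F [-0.1  0.7 -0.3] q [-0.26  0.59 -0.35  1.53  0.22  1.06  0.83]
shift mm in tool axes now [-1.5  0.6 -0.7] in target axes [-1.5  0.6 -0.7] turn deg [-0.2  0.   0.1]
```

The fingers closed to zero without holding anything, so I look.

```bash
python3 - <<'E'
from h import *
a=r.camera("side");save(a,"side3");np.savez("side3.npz",**a)
b=r.camera("wrist");save(b,"w3");np.savez("w3.npz",**b)
x=cv2.resize(a["image"][200:380,60:300],None,fx=2.5,fy=2.5)
cv2.imwrite("pics/side3c.png",x[:,:,::-1])
E
```

```text
(no output)
```

View pics/side3c.png

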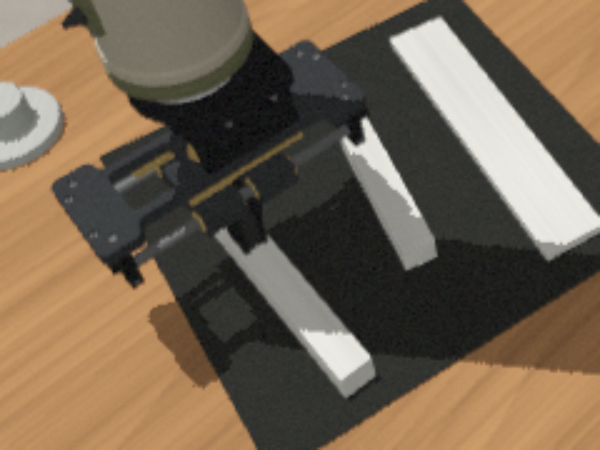

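The crop shows the closed fingertips at about (250,235), which looks to be over the bar's top and not around it. I measure the tip heights from the depth image.

```bash
python3 - <<'E'
from h import *
for n in("side3","side0"):
    c=dict(np.load(n+".npz"));P=cloud(c);hsv=cv2.cvtColor(c["image"],cv2.COLOR_RGB2HSV)
    tcp=np.array([.596,.2869,.0086]) if n=="side3" else np.array([.6246,0,.1945])
    v,u=np.mgrid[:420,:560]
    m=(c["range_z"]>0)&(hsv[...,2]<90)&(np.linalg.norm(P[...,:2]-tcp[:2],axis=-1)<.13)&(P[...,2]>tcp[2]-.02)&(P[...,2]<tcp[2]+.08)
    if n=="side3": m&=P[...,2]>.012
    # height histogram, with lateral extents relative to TCP
    for a in np.arange(-.02,.08,.008):
        q=P[m&(P[...,2]-tcp[2]>=a)&(P[...,2]-tcp[2]<a+.008)]-tcp
        if len(q): print(n,round(a*1000),len(q),"x",(q[:,0].min()*1000).round(),(q[:,0].max()*1000).round(),"y",(np.percentile(q[:,1],[0,25,50,75,100])*1000).round())
c=dict(np.load("side3.npz"));P=cloud(c)
for v in range(270,306,3): print(v,[tuple((P[v,u]*1000).round().astype(int)) for u in range(152,170,4)])
E
```

```text
side3 12 1 x 2.0 2.0 y [-13. -13. -13. -13. -13.]
side3 20 3 x -11.0 -10.0 y [-7. -5. -3.  3.  8.]
side3 28 35 x -14.0 9.0 y [-7. -1.  4.  9. 10.]
side3 36 38 x -13.0 7.0 y [-8. -2.  4. 10. 11.]
side3 44 33 x -13.0 -4.0 y [-8. -3.  0.  5. 11.]
side3 52 39 x -13.0 -6.0 y [-9. -4.  0.  8. 12.]
side3 60 32 x -14.0 -9.0 y [-11.  -6.  -2.   8.  13.]
side3 68 15 x -13.0 -8.0 y [-10.  -7.  -5.  -4.  -2.]
side3 76 7 x -14.0 7.0 y [-9. -7. -5. -5. -2.]
side0 20 4 x 44.0 48.0 y [-3.  1.  6.  9.  9.]
side0 28 77 x -54.0 52.0 y [-9. -3.  6. 10. 13.]
side0 36 85 x -54.0 53.0 y [-11.  -2.   5.  10.  12.]
side0 44 83 x -54.0 51.0 y [-9. -2.  5. 11. 13.]
side0 52 83 x -57.0 52.0 y [-8. -0.  7. 11. 14.]
side0 60 86 x -58.0 55.0 y [-9. -1.  7. 11. 13.]
side0 68 65 x -59.0 59.0 y [-8.  5. 10. 12. 14.]
side0 76 21 x -53.0 55.0 y [-10.   5.  10.  12.  13.]
270 [(np.int64(570), np.int64(293), np.int64(137)), (np.int64(582), np.int64(283), np.int64(117)), (np.int64(567), np.int64(282), np.int64(129)), (np.int64(563), np.int64(278), np.int64(128)), (np.int64(558), np.int64(273), np.int64(129))]
273 [(np.int
[... 1886 characters left out ...]
[(np.int64(607), np.int64(297), np.int64(27)), (np.int64(585), np.int64(298), np.int64(52)), (np.int64(586), np.int64(291), np.int64(42)), (np.int64(585), np.int64(284), np.int64(36)), (np.int64(587), np.int64(277), np.int64(26))]
300 [(np.int64(610), np.int64(298), np.int64(17)), (np.int64(598), np.int64(295), np.int64(26)), (np.int64(586), np.int64(292), np.int64(35)), (np.int64(586), np.int64(286), np.int64(28)), (np.int64(581), np.int64(281), np.int64(27))]
303 [(np.int64(617), np.int64(298), np.int64(-1)), (np.int64(593), np.int64(299), np.int64(25)), (np.int64(587), np.int64(294), np.int64(27)), (np.int64(582), np.int64(289), np.int64(26)), (np.int64(578), np.int64(284), np.int64(25))]
```

View pics/w3.png

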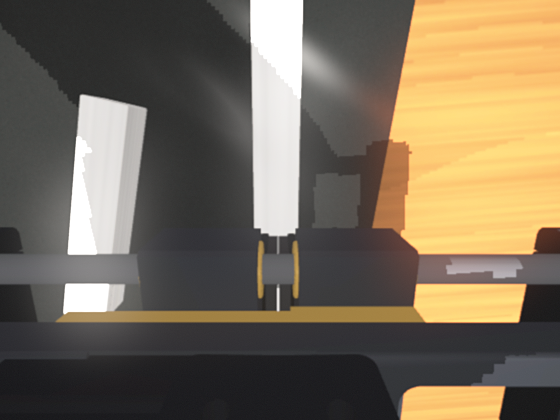

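In both side images the fingertips sit about 26 mm behind the reported TCP: the lowest finger pixels are at reported z + 26 mm, while the bench and bars measure at the right heights. The fingers therefore closed above the bar. I'll reopen, then go down about 26 mm further in small steps while watching the force.

```bash
python3 -m jog '[[-0.001,0,0,0,0,0],[0,0,0,0,0,0],[0,0,0,0,0,0],[0,0,0,0,0,0],[0,0,0,0,0,0],[0,0,0,0,0,0],[0,0,0,0,0,0],[0,0,0,0,0,0],[0,0,0,0,0,0],[0,0,0,0,0,0],[0,0,0,0,0,0],[0,0,0,0,0,0]]' 1
python3 -m jog '[[0,0,0,0,0,0],[0,0.005,0,0,0,0],[0,0.005,0,0,0,0],[0,0.003,0,0,0,0],[0,0,0,0,0,0],[0,0,0,0,0,0]]'
python3 go.py 594.5 286.3 -19 -4.6 0
```

```text
time: 9.98
ee_pos: [0.5949, 0.287, 0.0086]
eef_rot: [-0.705, 0.027, -0.029, 0.708]
ft_force: [0.5, 0.4, 0.6]
width: 0.0727
time: 10.48
ee_pos: [0.5947, 0.2869, -0.0063]
eef_rot: [-0.705, 0.027, -0.029, 0.708]
ft_force: [-0.3, 0.2, 0.7]
width: 0.0868
t 10.48 pos [594.7 286.9  -6.3] w 86.8 F [-0.3  0.2  0.7] q [-0.26  0.6  -0.35  1.55  0.23  1.03  0.82]
shift mm in tool axes now [-0.1 12.7 -0.7] in target axes [-0.1 12.7 -0.6] turn deg [-0.2  0.1  0.1]
```

At reported z = -6 mm there is no contact force, which confirms the offset. I continue down and close.

```bash
python3 -m jog '[[0,0.004,0,0,0,0],[0,0.004,0,0,0,0],[0,0.002,0,0,0,0],[0,0,0,0,0,0],[0,0,0,0,0,0]]'
python3 -m jog '[[0,0,0,0,0,0],[0,0,0,0,0,0],[0,0,0,0,0,0],[0,0,0,0,0,0],[0,0,0,0,0,0],[0,0,0,0,0,0],[0,0,0,0,0,0],[0,0,0,0,0,0],[0,0,0,0,0,0],[0,0,0,0,0,0],[0,0,0,0,0,0],[0,0,0,0,0,0]]' -1 50
python3 go.py 594.5 286.3 -19 -4.6 0
```

```text
time: 10.9
ee_pos: [0.5946, 0.2869, -0.0176]
eef_rot: [-0.705, 0.027, -0.029, 0.708]
ft_force: [-0.4, -0.1, -0.2]
width: 0.087
time: 11.9
ee_pos: [0.595, 0.2868, -0.0169]
eef_rot: [-0.705, 0.027, -0.029, 0.708]
ft_force: [-0.6, 0.2, 0.6]
width: 0.0247
t 11.9 pos [595.  286.8 -16.9] w 24.7 F [-0.6  0.2  0.6] q [-0.26  0.62 -0.35  1.55  0.23  1.01  0.82]
shift mm in tool axes now [-0.5  2.1 -0.6] in target axes [-0.5  2.1 -0.5] turn deg [-0.2  0.   0.1]
```

Gripped at 24.7 mm, with the bar centre 31.4 mm behind the reported TCP. Lift.

```bash
python3 -m jog '[[0,0,0,0,0,0],[0,-0.01,0,0,0,0],[0,-0.02,0,0,0,0],[0,-0.025,0,0,0,0],[0,-0.03,0,0,0,0],[0,-0.03,0,0,0,0],[0,-0.03,0,0,0,0],[0,-0.03,0,0,0,0],[0,-0.025,0,0,0,0],[0,-0.01,0,0,0,0],[0,0,0,0,0,0]]'
python3 - <<'E'
import numpy as np
from scipy.spatial.transform import Rotation as R
# bar centre targets -> TCP, d=31.4 mm along tool y
ux=np.array([np.cos(np.radians(7)),np.sin(np.radians(7)),0]);o=np.array([585,-201,0.])
for tilt in(40,42):
  yv=np.sin(np.radians(tilt))*ux+np.array([0,0,-np.cos(np.radians(tilt))])
  for x,z in((19,200),(19,130),(19,104)):
    print(tilt,x,z,(o+x*ux+[0,0,z]+31.4*yv).round(1))
E
python3 go.py 624 -196 176 7 40
```

```text
time: 12.82
ee_pos: [0.5884, 0.2839, 0.1987]
eef_rot: [0.708, -0.032, 0.023, -0.705]
ft_force: [-0.4, -0.3, -5.7]
width: 0.0244
40 19 200 [ 623.9 -196.2  175.9]
40 19 130 [ 623.9 -196.2  105.9]
40 19 104 [ 623.9 -196.2   79.9]
42 19 200 [ 624.7 -196.1  176.7]
42 19 130 [ 624.7 -196.1  106.7]
42 19 104 [ 624.7 -196.1   80.7]
t 12.82 pos [588.4 283.9 198.7] w 24.4 F [-0.4 -0.3 -5.7] q [-0.24  0.43 -0.38  1.34  0.15  1.41  0.88]
shift mm in tool axes now [  72.7   23.4 -475.6] in target axes [ -32.4    2.5 -480.6] turn deg [  4.1 -10.9 -40.6]
```

```bash
python3 -m jog '[[0,-0.005,-0.01,0,-1,-3],[0,-0.005,-0.02,0,-1,-6],[0,0,-0.03,0,-1,-6],[0,0,-0.035,0,-1,-6],[0,0,-0.035,0,-1,-6],[0,0,-0.035,0,-1,-6],[0,0,-0.035,0,-1,-6],[0,0,-0.035,0,-1,-1],[0,0,-0.035,0,0,0],[0,0,-0.035,0,0,0],[0,0,-0.03,0,0,0],[0,0,0,0,0,0]]'
python3 go.py 624 -196 206 7 40
```

```text
time: 13.82
ee_pos: [0.5716, -0.0657, 0.1848]
eef_rot: [0.678, 0.261, 0.206, -0.655]
ft_force: [0.3, 0.7, -4.5]
width: 0.0247
t 13.82 pos [571.6 -65.7 184.8] w 24.7 F [ 0.3  0.7 -4.5] q [-0.1  -0.25  0.13  2.26  0.02  0.45  1.68]
shift mm in tool axes now [  43.1   16.9 -134.3] in target axes [  41.3    7.  -135.7] turn deg [ 4.7 -0.6 -1.6]
```

```bash
python3 -m jog '[[0.006,0,-0.01,0.8,0,-0.2],[0.007,0,-0.02,0.8,0,-0.2],[0.007,0.002,-0.025,0.8,0,-0.2],[0.007,0.002,-0.025,0.8,0,-0.2],[0.007,0.002,-0.025,0.8,0,-0.2],[0.006,0.002,-0.015,0.5,0,-0.2],[0,0,-0.005,0,0,0],[0,0,0,0,0,0],[0,0,0,0,0,0]]'
python3 go.py 624 -196 176 7 40
```

```text
time: 14.57
ee_pos: [0.6066, -0.1909, 0.1851]
eef_rot: [-0.652, -0.265, -0.193, 0.684]
ft_force: [0.2, 0.5, -5.4]
width: 0.0242
t 14.57 pos [ 606.6 -190.9  185.1] w 24.2 F [ 0.2  0.5 -5.4] q [-0.25 -0.05  0.67  2.08 -0.55  0.59  2.49]
shift mm in tool axes now [ 7.7 17.4 -7.1] in target axes [ 6.9 17.6 -7.2] turn deg [-0.  -0.9 -2.1]
```

```bash
python3 -m jog '[[0.003,0.006,-0.002,0,0,-0.7],[0.003,0.006,-0.002,0,-0.3,-0.7],[0.002,0.005,-0.002,0,-0.3,-0.4],[0,0,0,0,0,0],[0,0,0,0,0,0]]'
python3 go.py 624 -196 106 7 40
python3 - <<'E'
from h import *
c=r.camera("side");save(c,"side4");d=r.camera("scene");save(d,"scene4")
cv2.imwrite("pics/both4.png",np.hstack([c["image"][40:300,160:560],d["image"][60:320,60:460]])[:,:,::-1])
for n,c in(("side",c),("scene",d)):
    P=cloud(c);hsv=cv2.cvtColor(c["image"],cv2.COLOR_RGB2HSV)
    m=((c["range_z"]>0)&(hsv[...,1]<60)&(hsv[...,2]>110)&(P[...,2]>.06)&(P[...,2]<.34)&(P[...,0]>.45)&(P[...,0]<.8)&(abs(P[...,1]+.2)<.06)).astype(np.uint8)
    k,l,st,ce=cv2.connectedComponentsWithStats(m)
    for i in range(1,k):
        if st[i,4]>60:
            q=P[l==i];o=q.mean(0);v=np.linalg.svd(q-o,full_matrices=False)[2][0];print(n,ce[i].round(),st[i,4],(o*1000).round(),v.round(3),(q[q[:,0].argmin()]*1000).round(),(q[q[:,0].argmax()]*1000).round())
E
```

```text
time: 14.98
ee_pos: [0.6191, -0.1874, 0.1705]
eef_rot: [-0.649, -0.275, -0.196, 0.682]
ft_force: [-0.0, 1.0, -5.1]
width: 0.0246
t 14.98 pos [ 619.1 -187.4  170.5] w 24.6 F [-0.   1.  -5.1] q [-0.39 -0.01  0.81  2.09 -0.66  0.55  2.6 ]
shift mm in tool axes now [-37.6  52.5  -9.5] in target axes [-38.6  51.9  -9.1] turn deg [-0.2 -0.3 -1. ]
side [308.  77.] 846 [ 661. -178.  245.] [-0.27  -0.276 -0.922] [ 607. -167.  200.] [ 705. -168.  266.]
side [358. 140.] 708 [ 530. -190.  147.] [-0.803 -0.117 -0.584] [ 491. -191.  124.] [ 595. -176.  179.]
scene [189. 215.] 709 [ 646. -185.  242.] [0.807 0.079 0.585] [ 498. -196.  127.] [ 709. -190.  267.]
scene [215. 250.] 127 [ 670. -159.  142.] [ 0.066 -0.998  0.009] [ 661. -141.  140.] [ 679. -169.  146.]
scene [178. 266.] 215 [ 680. -231.  142.] [ 0.117 -0.993  0.002] [ 670. -214.  141.] [ 688. -258.  141.]
```

View pics/both4.png

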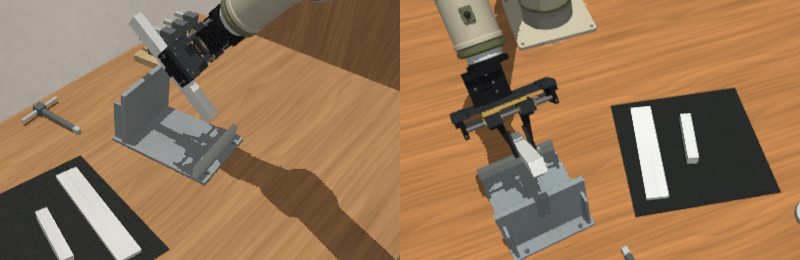

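The picture shows the bar held over the rest, upper end over the wall and lower end on the stop side. Joint 7 has reached its range end (2.60). Turning 180° about the tool's y axis maps the bar onto itself and unwinds joint 7, and the sweep clears the wall, so I do that.

```bash
python3 -m jog '[[0,-0.003,0,0,5,0],[0,-0.003,0,0,6,0],[0,-0.003,0,0,7,0],[0,-0.003,0,0,7,0],[0,-0.003,0,0,7,0],[0,0,0,0,7,0],[0,0,0,0,7,0],[0,0,0,0,7,0]]'
python3 go.py 616 -197 186 7 40
```

```text
time: 15.75
ee_pos: [0.6074, -0.1839, 0.1817]
eef_rot: [-0.488, 0.067, -0.469, 0.734]
ft_force: [-0.1, 1.0, -5.4]
width: 0.0244
t 15.75 pos [ 607.4 -183.9  181.7] w 24.4 F [-0.1  1.  -5.4] q [-0.33 -0.06  0.74  2.1  -0.58  0.57  1.58]
shift mm in tool axes now [16.2  0.9 -1.6] in target axes [  8.1   1.2 -14.1] turn deg [  0.1 -54.5  -1.2]
```

```bash
python3 -m jog '[[0,0,0,0,7,0],[0,0,0,0,7,0],[0,0,0,0,7,0],[0,0,0,0,7,0],[0,0,0,0,7,0],[0,0,0,0,7,0],[0,0,0,0,7,0],[0,0,0,0,7,0],[0,0,0,0,7,0],[0,0,0,0,7,0],[0,0,0,0,7,0],[0,0,0,0,7,0]]'
sed -i 's/^d=/Rt=Rt*R.from_euler("y",180,degrees=True)\nd=/' go.py
python3 go.py 624 -196 176 7 40
```

```text
time: 16.75
ee_pos: [0.6038, -0.1785, 0.1801]
eef_rot: [0.039, -0.551, 0.674, -0.491]
ft_force: [-0.6, 0.2, -4.9]
width: 0.0245
t 16.75 pos [ 603.8 -178.5  180.1] w 24.5 F [-0.6  0.2 -4.9] q [-0.23 -0.06  0.63  2.11 -0.58  0.57  0.08]
shift mm in tool axes now [ 4.  14.2 22.7] in target axes [-11.1  14.7  19.9] turn deg [ 1.2 39.6  1. ]
```

```bash
python3 -m jog '[[0,0,0,0.2,7,0.2],[0,0,0,0.2,7,0.2],[0,0,0,0.2,7,0.2],[0,0,0,0.2,7,0.2],[0,0,0,0.2,7,0],[-0.002,0.003,0.004,0,4,0],[-0.003,0.004,0.006,0,0,0],[-0.003,0.004,0.006,0,0,0],[-0.002,0.002,0.003,0,0,0],[0,0,0,0,0,0]]'
python3 go.py 624 -196 126 7 40
```

```text
time: 17.58
ee_pos: [0.6199, -0.1913, 0.1749]
eef_rot: [0.203, 0.683, -0.645, 0.275]
ft_force: [-0.6, -0.1, -4.7]
width: 0.0245
t 17.58 pos [ 619.9 -191.3  174.9] w 24.5 F [-0.6 -0.1 -4.7] q [-0.18 -0.    0.62  2.08 -0.7   0.56 -0.52]
shift mm in tool axes now [28.4 39.9  5.9] in target axes [28.8 39.8  5.2] turn deg [ 0.4 -0.9  0.3]
```

The image measurement of the held bar fits: centre (598, ·, 195) against (599.5, ·, 195) predicted, tilt about 39°. I descend.

```bash
python3 -m jog '[[0.003,0.005,0.001,0,0,0],[0.004,0.006,0.001,0,0,0],[0.004,0.006,0.001,0,-0.3,0],[0.004,0.006,0.001,0,-0.3,0],[0.004,0.006,0.001,0,-0.3,0],[0.004,0.005,0,0,0,0],[0,0,0,0,0,0]]'
python3 go.py 624 -196 96 7 40
```

```text
time: 18.17
ee_pos: [0.6232, -0.1927, 0.1323]
eef_rot: [0.197, 0.681, -0.647, 0.282]
ft_force: [-1.6, 1.3, -6.3]
width: 0.0245
t 18.17 pos [ 623.2 -192.7  132.3] w 24.5 F [-1.6  1.3 -6.3] q [-0.16  0.08  0.62  2.12 -0.9   0.52 -0.3 ]
shift mm in tool axes now [22.9 28.1  3.5] in target axes [23.  28.   3.4] turn deg [0.5 0.2 0.4]
```

```bash
python3 -m jog '[[0.004,0.005,0.001,0.2,0,0.2],[0.004,0.005,0.001,0.2,0,0.2],[0.004,0.005,0.001,0,0,0],[0.004,0.005,0,0,0,0],[0.003,0.004,0,0,0,0],[0,0,0,0,0,0]]'
python3 go.py 624 -196 81 7 40
```

```text
time: 18.67
ee_pos: [0.6244, -0.1936, 0.1025]
eef_rot: [0.2, 0.678, -0.648, 0.284]
ft_force: [-0.5, 0.2, -5.0]
width: 0.0245
t 18.67 pos [ 624.4 -193.6  102.5] w 24.5 F [-0.5  0.2 -5. ] q [-0.13  0.14  0.59  2.14 -1.08  0.49 -0.13]
shift mm in tool axes now [14.4 16.   2.3] in target axes [14.4 16.   2.3] turn deg [ 0.1  0.3 -0.1]
```

```bash
python3 -m jog '[[0.003,0.004,0.001,0,0,0],[0.003,0.003,0.001,0,0,0],[0.002,0.003,0,0,0,0],[0,0,0,0,0,0]]'
python3 go.py 624 -196 81 7 40
```

```text
time: 19.0
ee_pos: [0.6256, -0.1951, 0.0911]
eef_rot: [0.2, 0.678, -0.648, 0.285]
ft_force: [0.6, -0.6, -5.0]
width: 0.0243
t 19.0 pos [ 625.6 -195.1   91.1] w 24.3 F [ 0.6 -0.6 -5. ] q [-0.11  0.17  0.58  2.15 -1.15  0.49 -0.06]
shift mm in tool axes now [7.9 6.6 0.7] in target axes [7.8 6.6 0.7] turn deg [ 0.1  0.3 -0.2]
```

```bash
python3 -m jog '[[0.003,0.003,0,0,0,0],[0.002,0.002,0,0,0,0],[0,0,0,0,0,0]]'
python3 go.py 624 -196 78 7 40
```

```text
time: 19.25
ee_pos: [0.6253, -0.1951, 0.0842]
eef_rot: [0.2, 0.677, -0.648, 0.285]
ft_force: [-0.5, -0.1, -5.7]
width: 0.025
t 19.25 pos [ 625.3 -195.1   84.2] w 25.0 F [-0.5 -0.1 -5.7] q [-0.1   0.18  0.57  2.15 -1.18  0.48 -0.02]
shift mm in tool axes now [5.1 3.8 0.7] in target axes [5.1 3.8 0.7] turn deg [ 0.1  0.3 -0.2]
```

```bash
python3 -m jog '[[0.002,0.0015,0,0,0,0],[0.001,0.001,0,0,0,0],[0,0,0,0,0,0]]'
python3 go.py 624 -196 78 7 40
```

```text
time: 19.5
ee_pos: [0.6252, -0.1954, 0.0809]
eef_rot: [0.201, 0.677, -0.648, 0.286]
ft_force: [-3.4, 0.7, -1.5]
width: 0.0245
t 19.5 pos [ 625.2 -195.4   80.9] w 24.5 F [-3.4  0.7 -1.5] q [-0.08  0.19  0.55  2.16 -1.2   0.48  0.  ]
shift mm in tool axes now [2.8 1.4 0.4] in target axes [2.8 1.4 0.4] turn deg [ 0.1  0.3 -0.3]
```

The bar has touched the wall edge. I slide it along its axis (tool +x is down toward the foot) until the foot meets the plate or the stop.

```bash
python3 -m jog '[[0.002,0,0,0,0,0],[0.002,0,0,0,0,0],[0.001,0,0,0,0,0],[0,0,0,0,0,0]]'
python3 go.py 624 -196 78 7 40
```

```text
time: 19.83
ee_pos: [0.622, -0.1963, 0.0787]
eef_rot: [0.201, 0.677, -0.647, 0.287]
ft_force: [0.0, 0.5, -2.6]
width: 0.0245
t 19.83 pos [ 622.  -196.3   78.7] w 24.5 F [ 0.   0.5 -2.6] q [-0.07  0.19  0.54  2.16 -1.22  0.48  0.02]
shift mm in tool axes now [-1.   1.8 -0.1] in target axes [-1.   1.8 -0.1] turn deg [ 0.1  0.3 -0.5]
```

Bar centre is about x = 17, z = 103 in the rest frame (nominal 15 and 101). I release here.

```bash
python3 -m jog '[[0.001,0.0005,0,0,0,0],[0,0,0,0,0,0],[0,0,0,0,0,0]]'
python3 -m jog '[[0,0,0,0,0,0],[0,0,0,0,0,0],[0,0,0,0,0,0],[0,0,0,0,0,0],[0,0,0,0,0,0],[0,0,0,0,0,0],[0,0,0,0,0,0],[0,0,0,0,0,0]]' 1
python3 go.py 624 -196 78 7 40
python3 - <<'E'
from h import *
c=r.camera("side");save(c,"side5");d=r.camera("scene");save(d,"scene5")
cv2.imwrite("pics/both5.png",np.hstack([c["image"][40:300,160:560],d["image"][60:320,60:460]])[:,:,::-1])
E
```

```text
time: 20.08
ee_pos: [0.6221, -0.1963, 0.0787]
eef_rot: [0.202, 0.677, -0.647, 0.287]
ft_force: [-1.0, 0.1, -1.4]
width: 0.0249
time: 20.75
ee_pos: [0.6236, -0.1973, 0.0802]
eef_rot: [0.203, 0.676, -0.647, 0.288]
ft_force: [0.1, 0.1, 0.1]
width: 0.0701
t 20.75 pos [ 623.6 -197.3   80.2] w 70.1 F [0.1 0.1 0.1] q [-0.06  0.19  0.53  2.16 -1.22  0.48  0.03]
shift mm in tool axes now [ 1.   2.1 -1.3] in target axes [ 1.   2.1 -1.3] turn deg [-0.   0.3 -0.7]
```

View pics/both5.png

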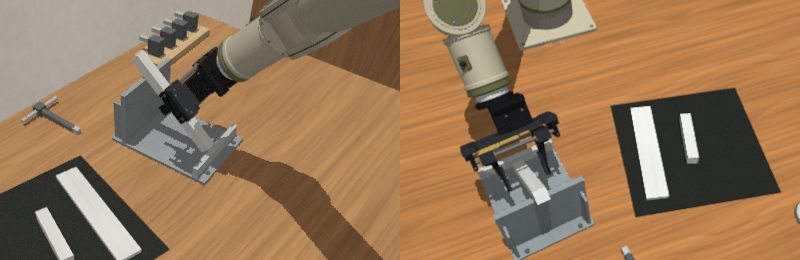

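The bar leans in the rest, foot at the stop and upper part over the wall, and the fingers are clear on both sides. I retreat along the tool axis, then upward.

```bash
python3 -m jog '[[0,0,0,0,0,0],[0,0,0,0,0,0],[0,-0.004,0,0,0,0],[0,-0.008,0,0,0,0],[0,-0.01,0,0,0,0],[0,-0.01,0,0,0,0],[0,-0.01,0,0,0,0],[0,0,0,0,0,0]]'
python3 go.py 600 -196 200 7 40
```

```text
time: 21.52
ee_pos: [0.5941, -0.201, 0.113]
eef_rot: [0.203, 0.676, -0.648, 0.287]
ft_force: [0.6, -0.2, 0.5]
width: 0.0866
t 21.52 pos [ 594.1 -201.   113. ] w 86.6 F [ 0.6 -0.2  0.5] q [-0.08  0.06  0.58  2.19 -1.01  0.49 -0.14]
shift mm in tool axes now [-61.6 -61.9  -3.9] in target axes [-60.9 -62.5  -4.3] turn deg [-0.   0.3 -0.6]
```

```bash
python3 -m jog '[[-0.003,-0.008,0,0,0,0],[-0.008,-0.01,0,0,0,0],[-0.01,-0.01,0,0,0,0],[-0.01,-0.01,0,0,0,0],[-0.01,-0.01,0,0,0,0],[-0.008,-0.008,0,0,0,0],[0,0,0,0,0,0],[0,0,0,0,0,0]]'
cat > chk.py <<'E'
from h import *
s=r.read_state();print(s["time"],s["ft_force"].round(1),s["joint_positions"].round(2),s["ee_pos"].round(3))
ux=np.array([np.cos(np.radians(7)),np.sin(np.radians(7)),0]);uy=np.array([-ux[1],ux[0],0]);o=np.array([.585,-.201,0])
for n in("side","scene"):
    c=r.camera(n);save(c,n+"6");P=cloud(c);hsv=cv2.cvtColor(c["image"],cv2.COLOR_RGB2HSV)
    Q=np.stack([(P-o)@ux,(P-o)@uy,P[...,2]],-1)*1000
    b=Q[...,2]-(101+(Q[...,0]-15)*np.tan(np.radians(40)))   # height above nominal axis
    m=((c["range_z"]>0)&(hsv[...,1]<60)&(hsv[...,2]>100)&(abs(b)<25)&(abs(Q[...,1])<45)&(Q[...,0]>-110)&(Q[...,0]<140)&(Q[...,2]>40)).astype(np.uint8)
    k,l,st,ce=cv2.connectedComponentsWithStats(m);i=1+st[1:,4].argmax();q=Q[l==i]
    top=q[(b[l==i]>8)];A=np.c_[top[:,0],np.ones(len(top))]
    fz=np.linalg.lstsq(A,top[:,2],rcond=None)[0];fy=np.linalg.lstsq(A,top[:,1],rcond=None)[0]
    print(n,ce[i].round(),len(q),len(top),"min",q.min(0).round(),"max",q.max(0).round(),"tilt",np.degrees(np.arctan(fz[0])).round(1),"top z at x15",(fz@[15,1]).round(1),"yaw",np.degrees(np.arctan(fy[0])).round(1),"y at x15",(fy@[15,1]).round(1))
    m2=((c["range_z"]>0)&(hsv[...,1]<70)&(hsv[...,2]>120)&(P[...,2]>.005)&(P[...,2]<.04)&(P[...,0]>.4)&(P[...,0]<.75)&(P[...,1]>0)&(P[...,1]<.25)).astype(np.uint8)
    k,l,st,ce=cv2.connectedComponentsWithStats(m2)
    for i in range(1,k):
        if st[i,4]>200: print("  bystander",[np.round(x) for x in cv2.minAreaRect((P[l==i][:,:2]*1000).astype(np.float32))])
    if n=="side": a=c["image"][60:280,200:420]
    else: cv2.imwrite("pics/both6.png",cv2.resize(np.hstack([a,c["image"][150:370,90:310]]),None,fx=1.8,fy=1.8)[:,:,::-1])
E
python3 chk.py
```

```text
time: 22.18
ee_pos: [0.5947, -0.1996, 0.1892]
eef_rot: [0.202, 0.677, -0.647, 0.287]
ft_force: [-0.0, 0.6, -0.1]
width: 0.0868
22.1833 [-0.   0.6 -0.1] [-0.09 -0.08  0.55  2.12 -0.65  0.57 -0.51] [ 0.595 -0.2    0.189]
side [328. 136.] 1715 1089 min [-77. -44.  40.] max [119.  45. 198.] tilt 40.6 top z at x15 116.4 yaw 0.8 y at x15 3.9
  bystander [array([563.,  85.]), array([ 51., 263.]), np.float64(76.0)]
  bystander [array([569., 186.]), array([ 26., 133.]), np.float64(72.0)]
scene [193. 245.] 843 493 min [-75. -45.  40.] max [124.  45. 198.] tilt 40.3 top z at x15 116.0 yaw 0.2 y at x15 -0.5
  bystander [array([564.,  85.]), array([ 52., 262.]), np.float64(76.0)]
  bystander [array([573., 186.]), array([ 31., 132.]), np.float64(73.0)]
```

View pics/both6.png

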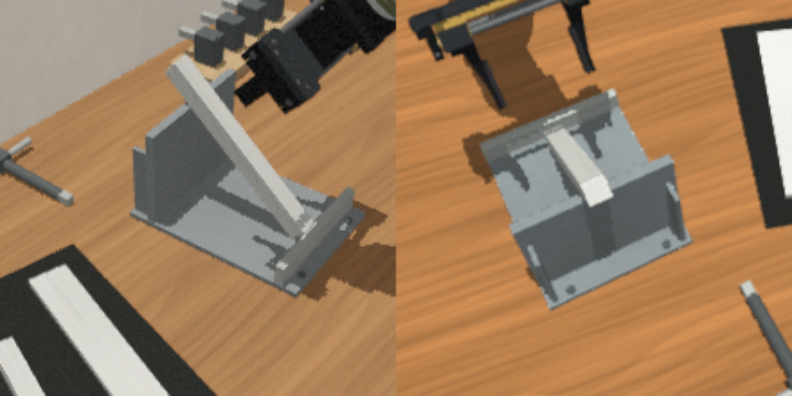

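The bar stands free in both views: tilt 40.5°, yaw under 1°, about 2 mm off the middle. The gripper is clear and the bystanders haven't moved, so I hand in.

```bash
python3 -c "
from bench import r
print(r.close_job())"
```

```text
the job is handed in; nothing more can be done
None
```

The long bar is leaning in the rest, released and standing free, and I handed the job in at about 22 s. No verdict was reported.

**Last checks, from both cameras:**

| Check | Measured | Required |
|---|---|---|
| Tilt from level | 40.3–40.6° | 33–50° |
| Square to the wall | within 1° | within about 15° |
| Offset from the rest's middle | -0.5 to 4 mm | within 40 mm |
| Bar centre x / z | about 15–19 / 100–103 mm | 0–28 / 88–114 mm |

The gripper was clear with about zero wrist force. The short bar and the flat bar measured within 1–2 mm of where they started.

**What went wrong on the way, now fixed:**
- **Grasp:** My first try lifted before the fingers had shut. The second closed above the bar, because the real fingertips are about 26 mm short of the reported TCP. I measured that offset in the depth images, and it held for the grasp and the placing.
- **Joint 7:** It reached its range limit, reading 2.60 against 2.6, above the rest. I turned the bar half a turn about the tool axis to unwind it. The reading did not go above 2.60, but there was no margin left.

**Disagreement:** the two cameras differed by about 4 mm on the bar's sideways position, well inside the allowance.

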